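# Start a sample jar on the bench shaker at slow speed

## Task

Stand the sample jar upright in the railed bay on top of the shaker, setting it down rather than letting it drop, and only then press the slow key (the one with a single ridge) fully down, so that it stays down and the key that was down pops up. Take your hand away afterwards and leave the tub, the lids and the sprayer where they are.

Things in the scene. Friction and masses are not known exactly. Their poses are not given: they have to be found in the camera images.
- shaker: Bench shaker, fixed: white box 207 mm deep, 200 wide, 70 high; deck on top, upper face at z = 86 mm. Its front, a dark panel with four keys, faces away from the robot, ahead and to its right, and slopes at 35 degrees: keys move along a line 35 degrees from vertical. Origin: on the bench, mid width, 97 mm behind the front edge; x from front to back, y left along the key row, z up
- guard_edge (a point): Middle of the top edge of the clear splash guard (4 mm thick, 190 mm wide, between two steel strips). It rises from behind the key panel (shaker x = -34, z = 70 mm) and leans forward over the keys to this edge (shaker x = -59, z = 152 mm): a gripper held vertically has no room above the keys; tilted like the keys' own line it has
- bay (a point): Middle of the floor of the jar bay on the deck (shaker x = 45 mm, y = 0, z = 86 mm): 90 x 90 mm inside, bounded by four thin steel rails 10 mm high
- jar: The sample jar: white, round, 58 mm in diameter, 80 mm tall, grey lid, about 0.15 kg, standing on the bench to the robot's left. Origin: centre of its underside, z up along its axis
- tub: Bystander: open clear plastic tub 130 x 130 x 70 mm; origin under its centre
- lids: Bystander: pile of four flat plastic lids, 120 x 120 x 28 mm; origin under its centre
- sprayer: Bystander: hand sprayer with yellow body and black head, 90 mm in diameter, 205 mm tall; origin under its centre
- key_off_top (a point): Middle of the top of the off key (leftmost, plain top with no ridge, 63 mm to the left of the row's middle). All keys: white cap 26 mm along the row, 34 mm up the slope, 42 mm apart, top 13 mm proud of the panel when up, 5 mm when down; thin black ridges. Site z points out of the panel along the key's line (press along -z), y along the row to the left; it moves with the key
- key_off (a joint): Stroke of the off key: 0 = up, 0.008 m = fully down. The four keys are interlocked and sprung over centre: exactly one is down; pressing another takes at most about 6 N until it is half way, then it snaps down and stays, and the one that was down pops up. At the start one of off, medium or fast is down
- key_slow_top (a point): Middle of the top of the slow key (second from left, ONE ridge, 21 mm left of the middle). Site z points out of the panel along the key's line (press along -z), y along the row to the left; it moves with the key
- key_slow (a joint): Stroke of the slow key: 0 = up, 0.008 m = fully down. 
- key_medium_top (a point): Middle of the top of the medium key (third from left, TWO ridges, 21 mm right of the middle). Site z points out of the panel along the key's line (press along -z), y along the row to the left; it moves with the key
- key_medium (a joint): Stroke of the medium key: 0 = up, 0.008 m = fully down. 
- key_fast_top (a point): Middle of the top of the fast key (rightmost, THREE ridges, 63 mm right of the middle). Site z points out of the panel along the key's line (press along -z), y along the row to the left; it moves with the key
- key_fast (a joint): Stroke of the fast key: 0 = up, 0.008 m = fully down. 

How it is judged:
On the way, in this order (a step that is already met when the one before it is completed fails the run):
1. the jar stands in the bay, let go and still, before the slow key goes down (horizontal distance between jar and bay below 0.027 m and z of jar in the frame of shaker between 0.082 and 0.091 m and angle between jar's own z axis and vertical below 0.12 rad and contact force between jar and the fingers below 0.1 N and linear speed of jar below 0.02 m/s and value of joint key_slow below 0.004 m), for 0.2 s.
2. the slow key is fully down and the other three are up (value of joint key_slow above 0.006 m and value of joint each of key_off, key_medium, key_fast below 0.002 m), for 0.2 s.
At the end, for the whole second after the job is handed in: The jar stands upright (within 7 degrees) on the deck inside the bay's rails (its axis within 27 mm of the bay's middle), still and released; the slow key is at least 6 mm down and the other three keys are up (less than 2 mm down); tub, lids and sprayer are within 30 mm of where they were (all of step 2 and horizontal distance between jar and bay below 0.027 m and z of jar in the frame of shaker between 0.082 and 0.091 m and angle between jar's own z axis and vertical below 0.12 rad and contact force between jar and the fingers below 0.1 N and linear speed of jar below 0.02 m/s and not (distance of tub from where it was at the start of the episode above 0.03 m) and not (distance of lids from where it was at the start of the episode above 0.03 m) and not (distance of sprayer from where it was at the start of the episode above 0.03 m)); the robot touches nothing.
It fails at once if the jar is let go above the bay instead of being set down (underside more than 15 mm over the deck, no finger on it) (horizontal distance between jar and bay below 0.07 m and z of jar in the frame of shaker above 0.101 m and contact force between jar and the fingers below 0.02 N).
It fails at once if the jar is tipped more than 45 degrees (angle between jar's own z axis and vertical above 0.785 rad).
It fails at once if tub, lids or sprayer pushed more than 30 mm (distance of any of tub, lids, sprayer from where it was at the start of the episode above 0.03 m).
It also fails if it takes over 51 s, if anything falls off the work surface, if the arm or the gripper's body presses on something with over 40 N, if the wrist force passes 120 N, or if a joint passes its speed limit or range.

## Robot

A 6-joint arm with a two-finger parallel gripper is mounted at the origin on the work surface. World frame = base frame: x ahead of the robot, y to its left, z up, the work surface at z = 0. Lengths are in m, angles in rad, forces in N, time in s.
With the tool pointing down it reaches from about 0.3 to 0.775 m from the base axis. Payload 14.6 kg.
Tool frame: the origin (TCP) lies at the centre of the arm's flange, where the gripper is bolted on; the fingertips stand 199 mm ahead of it and the grasp point (between the pads) lies ctrl.tcp_to_grasp ahead of it (ctrl.tcp_to_grasp is the distance from the TCP to the grasp point, in m); z points along the fingers, y is the line along which they close (so a half turn about z gives the same grasp; the last joint's range is limited). The gripper opens to 94 mm and grips with 3 to 60 N. Pads are 16 mm wide; open, the fingers measure 119 mm over their backs; the gripper's body (75 mm by 177 mm) begins 78 mm behind the grasp point.
Start: joints at [1.271, 0.3, 1.521, -0, 1.321, -0.067], TCP at [0.127, 0.535, 0.405] pointing down, gripper open.
Joint ranges: [-3.03, 3.03], [-0.79, 2.21], [0.23, 2.52], [-1.04, 4.18], [0, 3.07], [-2.55, 2.55]. Speed limits (rad/s): [2.22, 2.22, 2.57, 3.14, 3.14, 3.14].

## Interface

Orientations are given as [roll, pitch, yaw] about the fixed x, y, z axes, in that order (R = Rz(yaw) Ry(pitch) Rx(roll)).
In Python, from station import ctrl gives the robot as it stands. The module is installed in compiled form; this text tells all that it offers.
- The arm moves only by the shell command python3 -m jog 'ROWS' [OPENING] [FORCE]. ROWS is JSON, a list of rows, each a list of 6 numbers: the shift along the tool's x, y, z in cm, then the turn, a rotation vector about the tool's x, y, z in rad. In form: [[tx, ty, tz, ax, ay, az], ...]. A call has 1 to 8 rows; each row is the pose to reach, as a shift and turn from the pose commanded when the call began, along the tool's axes at that moment; what a row does not reach only later rows make up. A row lasts 1/10 s, in which the tool goes at most 50 mm and 8.59 degrees, less where a joint would pass 70% of its speed; a pose out of reach is approached as far as the arm can. A call with a gripper value outside its range is refused whole. OPENING is the opening in per cent of the stroke, from 0 (shut) to 100 (fully open), set as the call begins (- or left out, the last holds). The fingers move at their own pace and stop on an object; FORCE is the grip in N (left out, the last holds). Time passes only in rows, so rows that repeat a pose let the fingers close. It gives the time, the measured TCP pose, the force, the opening and the grip force at its end, in the units of the state.
- ctrl.get_obs(): the state, without advancing time (a new reading comes with each control period).
- ctrl.camera(name): name is "side" or "top" or "wrist"; returns a dict with "img" (384x512x3 uint8, blue, green, red), "intrinsics" (3x3 intrinsics, pixels), "k1" (the pictures are not rectified: a ray, as slopes to the right and down, at radius r is drawn at 1 + k1 r^2 times it, then the intrinsics apply), "R" (3x3) and "t" (3): a world point X has camera coordinates R X + t. Camera axes: x right, y down, z forward; pixel columns grow to the right and rows downward; lengths in m; the calibration is good to about 2 mm. A picture is of the moment at which its call begins. There is no depth.
- ctrl.hand_in(): hands the job in; it is judged then, once.
The state is a dict: "time_s": time; "qpos": joint angles; "joint_vel": joint speeds; "tau": joint torques, N m; "ee_pos": TCP position; "eef_rot": TCP orientation; "force": force on the tool from outside, world axes, zero at the start; "moment": the same for the moment, N m; "grip_width": finger opening in m; "grip_force": force on a finger pad.
Only numpy, scipy, OpenCV 4.12 (cv2) and the standard library are available. Lean on these libraries where they do the work, as an engineer would, in place of code of your own. Each camera call takes 0.05 s, during which the arm holds its last target. There are 200 camera calls.

## Working session

There is one attempt and no reset: what is moved stays moved. The work goes in short steps, Python scripts to look and compute and a shell command to move; the robot and the scene stay as the last step left them, time stands still between calls to the robot, and variables do not carry over. Pictures are saved under pics/ and viewed, at most 10 in all, crops included, and the job is handed in when it is done.

```bash
mkdir -p pics; cat > h.py <<'E'
import numpy as np, cv2
from station import ctrl
from scipy.spatial.transform import Rotation as Ro
def snap(n,f=None):
    c=ctrl.camera(n)
    if f: cv2.imwrite('pics/'+f,c['img'])
    return c
def ray(c,u,v):
    K=np.array(c['intrinsics']);D=np.array([c['k1'],0,0,0,0.])
    # undistort by iteration
    a=np.array([(u-K[0,2])/K[0,0],(v-K[1,2])/K[1,1]]);b=a.copy()
    for _ in range(30): b=a/(1+c['k1']*(b@b))
    R=np.array(c['R']);t=np.array(c['t'])
    return -R.T@t, R.T@np.array([b[0],b[1],1])
def onz(c,u,v,z):
    o,d=ray(c,u,v); return o+d*(z-o[2])/d[2]
def proj(c,X):
    p=np.array(c['R'])@np.array(X)+np.array(c['t']);a=p[:2]/p[2]
    a=a*(1+c['k1']*(a@a));K=np.array(c['intrinsics']);return K[:2,:2]@a+K[:2,2]
def tool(X,rpy=None):
    "shift (cm) and turn in tool axes from the present pose to TCP X, rpy"
    o=ctrl.get_obs();R=Ro.from_euler('xyz',o['eef_rot'])
    s=R.inv().apply(np.array(X)-o['ee_pos'])*100
    w=(R.inv()*Ro.from_euler('xyz',rpy)).as_rotvec() if rpy is not None else np.zeros(3)
    return np.round(np.r_[s,w],3)
E
python3 - <<'E'
from h import *
o=ctrl.get_obs();print({k:np.round(v,3) for k,v in o.items()},ctrl.tcp_to_grasp)
ims=[]
for n in("side","top"):
    c=snap(n,n+'0.png');print(n,-np.array(c['R']).T@c['t'])
E
```

```text
{'time_s': np.float64(0.0), 'qpos': array([ 1.271,  0.3  ,  1.522,  0.   ,  1.321, -0.067]), 'joint_vel': array([ 0.001, -0.003, -0.   , -0.002,  0.003, -0.001]), 'tau': array([-2.0000e-03, -5.3181e+01, -3.5272e+01,  7.1000e-02,  2.5000e-02,
       -0.0000e+00]), 'ee_pos': array([0.127, 0.535, 0.404]), 'eef_rot': array([-3.14 , -0.   ,  2.909]), 'force': array([-0.208, -0.55 ,  0.173]), 'moment': array([-0.01 , -0.009,  0.038]), 'grip_force': np.float64(0.0), 'grip_width': np.float64(0.094)} 0.1804
side [ 0.10767872 -0.76755506  0.7256022 ]
top [ 0.39082847 -0.06714959  1.2174102 ]
```

View pics/top0.png

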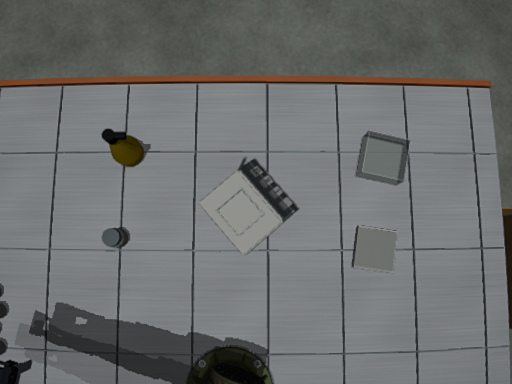

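View pics/side0.png

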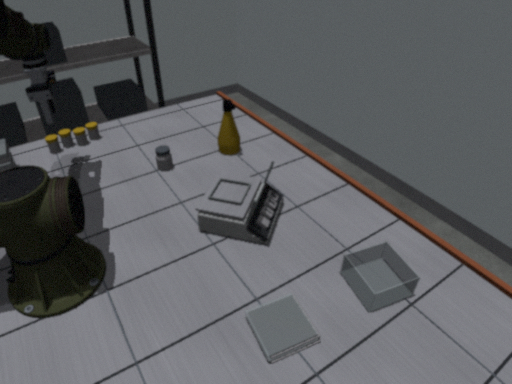

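Top: robot base (230,375), jar (115,237), shaker deck centred (240,210), keys on its far right side (250–295, 165–215), sprayer (125,150), tub (383,158), lids (375,248). Side view confirms: jar (163,158), shaker (240,205).

```bash
python3 - <<'E'
from h import *
c=snap('top');im=c['img'];s=snap('side')
cv2.imwrite('pics/crop1.png',np.hstack([cv2.resize(im[145:265,190:310],(480,480),interpolation=cv2.INTER_CUBIC),cv2.resize(im[207:267,85:145],(300,480),interpolation=cv2.INTER_CUBIC)]))
hsv=cv2.cvtColor(im,cv2.COLOR_BGR2HSV)
print(im[237,112],im[237,126],im[237,90],im[195,225],im[250,230],im[210,240],im[190,182])
E
```

```text
[86 83 75] [34 36 33] [134 132 129] [141 146 145] [116 111 103] [141 145 145] [136 134 131]
```

View pics/crop1.png

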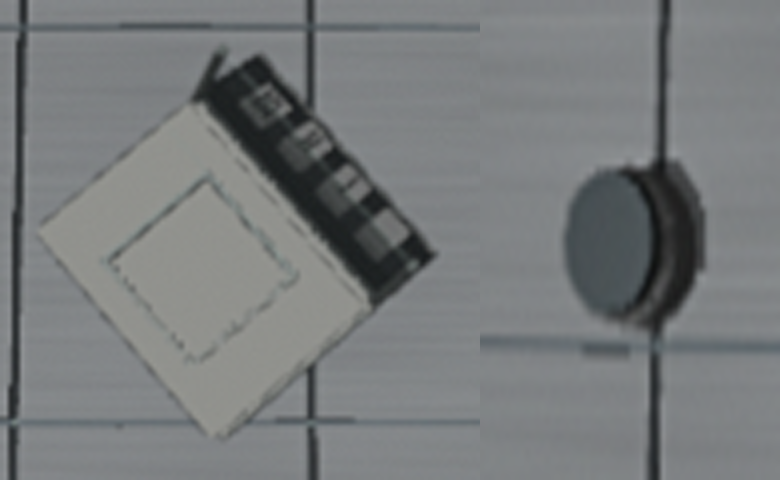

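Crop shows the bay rails' corners (210,178),(108,262),(197,360),(297,275) and keys at (383,230) off, (350,185) slow, then medium, fast at upper left; jar lid full-image centre ≈(111,237.5).

```bash
python3 - <<'E'
from h import *
c=snap('top');s=snap('side')
P=[onz(c,190+u/4-.4,145+v/4-.4,.096) for u,v in[(210,178),(108,262),(197,360),(297,275)]]
P=np.array(P);print(np.round(P,4),[round(np.linalg.norm(P[i]-P[i-1]),4) for i in range(4)])
bay=P.mean(0);print('bay',bay)
B=[onz(c,190+u/4-.4,145+v/4-.4,.086) for u,v in[(40,232),(220,438),(372,303),(197,100)]];print(np.round(B,4),[round(np.linalg.norm(B[i]-B[i-1]),4) for i in range(4)])
d=B[0]-B[1]; print('y dir from back edge',-np.degrees(np.arctan2(*(B[1]-B[0])[:2][::-1])), )
for a,b in((0,3),(1,2)): e=P[a]-P[b]; print('rail',a,b,e,np.degrees(np.arctan2(e[1],e[0])))
for a,b in((0,1),(3,2)): e=P[a]-P[b]; print('rail',a,b,e,np.degrees(np.arctan2(e[1],e[0])))
for a,b in((0,3),(1,2)): e=B[a]-B[b]; print('deck x',e,np.degrees(np.arctan2(e[1],e[0])))
e=B[1]-B[0];print('deck y',np.degrees(np.arctan2(e[1],e[0])))
j=onz(c,111,237.5,.08);print('jar',j,'lidwidth',onz(c,111,228,.08)-onz(c,111,247,.08))
j[2]=.08;print('jar in side',proj(s,j),'base',proj(s,[j[0],j[1],0]),'bay in side',proj(s,bay), 'corners',[proj(s,p).round() for p in P])
for k in [(383,230),(350,185)]: print('key',onz(c,190+k[0]/4-.4,145+k[1]/4-.4,.05))
E
```

```text
[[ 0.5685 -0.0383  0.096 ]
 [ 0.51    0.0318  0.096 ]
 [ 0.4427 -0.0298  0.096 ]
 [ 0.5009 -0.0984  0.096 ]] [np.float64(0.0905), np.float64(0.0913), np.float64(0.0912), np.float64(0.09)]
bay [ 0.50551937 -0.03364727  0.096     ]
[[ 0.5321  0.0804  0.086 ]
 [ 0.3898 -0.0454  0.086 ]
 [ 0.4823 -0.1506  0.086 ]
 [ 0.6259 -0.0287  0.086 ]] [np.float64(0.1439), np.float64(0.1899), np.float64(0.1401), np.float64(0.1884)]
y dir from back edge 138.51988070150114
rail 0 3 [0.06763519 0.06007959 0.        ] 41.61433387053
rail 1 2 [0.06732284 0.06158572 0.        ] 42.45171403601471
rail 0 1 [ 0.05854843 -0.07009929  0.        ] -50.130643682564234
rail 3 2 [ 0.05823608 -0.06859316  0.        ] -49.668505690901355
deck x [-0.09379532  0.10909956  0.        ] 130.6863827628558
deck x [-0.09253771  0.10520959  0.        ] 131.33343311646954
deck y -138.51988070150114
jar [0.43422011 0.32898824 0.08      ] lidwidth [0.05300329 0.0023197  0.        ]
jar in side [161.59226778 148.23925165] base [164.77610298 167.03370312] bay in side [229.94731214 189.72977829] corners [array([249., 184.]), array([220., 178.]), array([210., 196.]), array([240., 202.])]
key [ 0.53783314 -0.16175799  0.05      ]
key [ 0.57064121 -0.13827947  0.05      ]
```

```bash
python3 - <<'E'
from h import *
print(tool([.434,.329,.34]))
E
```

```text
[-34.639 -12.971   6.45    0.      0.      0.   ]
```

```bash
python3 -m jog '[[-34.6,-13,6.4,0,0,0],[-34.6,-13,6.4,0,0,0],[-34.6,-13,6.4,0,0,0],[-34.6,-13,6.4,0,0,0],[-34.6,-13,6.4,0,0,0],[-34.6,-13,6.4,0,0,0],[-34.6,-13,6.4,0,0,0],[-34.6,-13,6.4,0,0,0]]' 100 20
python3 -m jog '[[0,0,0,0,0,0],[0,0,0,0,0,0]]'
python3 - <<'E'
from h import *
w=snap('wrist','w1.png');s=snap('side')
print(proj(w,[.434,.329,.08]),proj(w,[.434,.329,0]), proj(s,[.434,.329,.08]), proj(s,[.434,.329,0]))
cv2.imwrite('pics/w1b.png',np.hstack([cv2.resize(w['img'],(400,300)),cv2.resize(s['img'][120:195,115:215],(400,300))]))
E
```

```text
time_s: 1.1
ee_pos: [0.4359, 0.3265, 0.3399]
eef_rot: [-3.141, -0.0, 2.906]
force: [-0.7, 0.2, -0.3]
grip_width: 0.094
grip_force: 0.0
time_s: 1.3
ee_pos: [0.4335, 0.3288, 0.3405]
eef_rot: [-3.141, -0.0, 2.908]
force: [-0.0, 0.4, -0.4]
grip_width: 0.0941
grip_force: 0.0
[260.87135024 204.05097932] [260.64946278 184.32107717] [161.53277755 148.25534917] [164.71888923 167.05037727]
```

View pics/w1b.png

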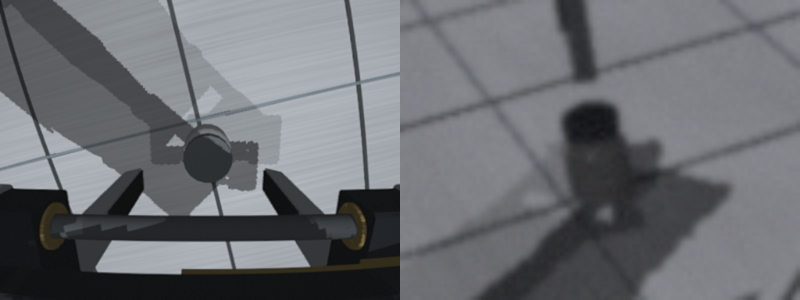

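Lid appears in the wrist image at ≈(266,202), versus predicted (261,204): a few mm off. Refine from it.

```bash
python3 - <<'E'
from h import *
w=snap('wrist')
p=onz(w,266.2,202,.08);print(p, onz(w,235,202,.08)-onz(w,297.5,202,.08)); print(tool([p[0],p[1],.2304]))
c=snap('side');print(proj(c,p))
E
```

```text
[0.43285631 0.33435791 0.08      ] [-0.01160746 -0.04923267  0.        ]
[ 0.098  0.461 11.059  0.     0.     0.   ]
[160.68085479 147.70711143]
```

```bash
python3 -m jog '[[0,0.2,3,0,0,0],[0,0.2,6,0,0,0],[0,0.2,9,0,0,0],[0,0.2,10.5,0,0,0],[0,0.2,11,0,0,0],[0,0.2,11,0,0,0],[0,0.2,11,0,0,0]]'
python3 -m jog '[[0,0,0,0,0,0],[0,0,0,0,0,0],[0,0,0,0,0,0],[0,0,0,0,0,0],[0,0,0,0,0,0],[0,0,0,0,0,0],[0,0,0,0,0,0],[0,0,0,0,0,0]]' 0 20
```

```text
time_s: 2.2
ee_pos: [0.434, 0.3312, 0.2317]
eef_rot: [3.14, 0.001, 2.909]
force: [-0.1, -0.1, 0.1]
grip_width: 0.094
grip_force: 0.0
time_s: 3.0
ee_pos: [0.4341, 0.3309, 0.2308]
eef_rot: [3.141, 0.0, 2.909]
force: [0.1, 1.2, 1.6]
grip_width: 0.0574
grip_force: 20.0
```

```bash
python3 -m jog '[[0,0,-3,0,0,0],[0,0,-6,0,0,0],[0,0,-9,0,0,0],[0,0,-12,0,0,0],[0,0,-13,0,0,0],[0,0,-13,0,0,0]]'
python3 -c "
from h import *
print(tool([.5055,-.0336,.36]))"
```

```text
time_s: 3.6
ee_pos: [0.434, 0.3307, 0.3611]
eef_rot: [3.141, 0.001, 2.909]
force: [-0.6, 0.2, -3.0]
grip_width: 0.0573
grip_force: 20.0
[-15.362 -33.802   0.09    0.      0.      0.   ]
```

```bash
python3 -m jog '[[-1.2,-2.6,0,0,0,0],[-2.7,-6,0,0,0,0],[-4.6,-10,0,0,0,0],[-6.4,-14,0,0,0,0],[-8.2,-18,0,0,0,0],[-10,-22,0,0,0,0],[-11.8,-26,0,0,0,0],[-13.2,-29,0,0,0,0]]'
python3 -m jog '[[-1,-2.2,0,0,0,0],[-1.8,-4,0,0,0,0],[-2.1,-4.8,0,0,0,0],[-2.1,-4.8,0,0,0,0],[-2.1,-4.8,0,0,0,0]]'
python3 - <<'E'
from h import *
print(tool([.5055,-.0336,.36]))
s=snap('side');t=snap('top')
cv2.imwrite('pics/p2.png',np.hstack([cv2.resize(s['img'][120:255,165:300],(400,400)),cv2.resize(t['img'][145:265,190:310],(400,400))]))
E
```

```text
time_s: 4.4
ee_pos: [0.4955, 0.0158, 0.3586]
eef_rot: [-3.141, -0.003, 2.908]
force: [-0.0, 1.4, -0.7]
grip_width: 0.0574
grip_force: 20.0
time_s: 4.9
ee_pos: [0.5048, -0.0328, 0.3599]
eef_rot: [-3.142, -0.001, 2.909]
force: [-0.1, -0.3, -1.4]
grip_width: 0.0572
grip_force: 20.0
[-0.088 -0.061 -0.012  0.     0.     0.   ]
```

View pics/p2.png

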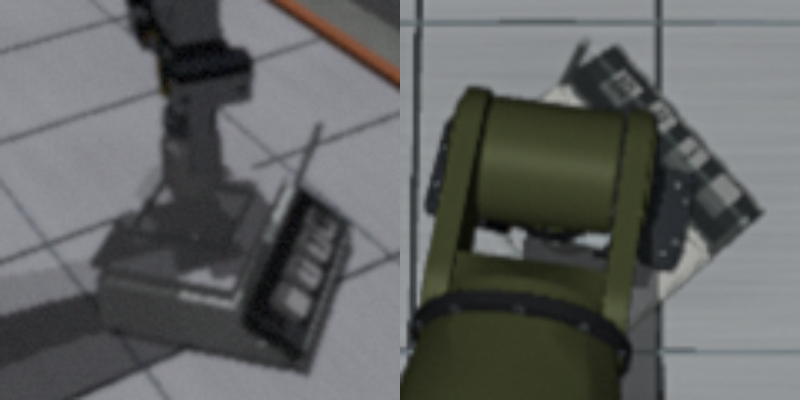

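The side view shows the jar hanging over the bay; the keys and guard are clear on the far side. Lower it.

```bash
python3 -m jog '[[-0.1,0,1,0,0,0],[-0.1,0,2,0,0,0],[-0.1,0,3,0,0,0],[-0.1,0,3.5,0,0,0],[-0.1,0,3.8,0,0,0],[-0.1,0,4,0,0,0],[-0.1,0,4,0,0,0],[-0.1,0,4,0,0,0]]'
python3 -m jog '[[0,0,0.1,0,0,0],[0,0,0.2,0,0,0],[0,0,0.3,0,0,0],[0,0,0.3,0,0,0],[0,0,0.3,0,0,0]]'
```

```text
time_s: 5.8
ee_pos: [0.506, -0.0336, 0.3209]
eef_rot: [3.142, 0.0, 2.909]
force: [0.3, 0.1, -2.5]
grip_width: 0.0572
grip_force: 20.0
time_s: 6.3
ee_pos: [0.5059, -0.0336, 0.3176]
eef_rot: [3.142, -0.0, 2.909]
force: [0.3, 0.1, -1.0]
grip_width: 0.0575
grip_force: 20.0
```

```bash
python3 -m jog '[[0,0,0.1,0,0,0],[0,0,0.1,0,0,0],[0,0,0.15,0,0,0],[0,0,0.15,0,0,0],[0,0,0.15,0,0,0]]'
```

```text
time_s: 6.8
ee_pos: [0.5059, -0.0336, 0.3168]
eef_rot: [3.142, 0.001, 2.909]
force: [-3.6, 0.3, 6.6]
grip_width: 0.0576
grip_force: 20.0
```

Contact (6.6 N). Release and rise.

```bash
python3 -m jog '[[0,0,0,0,0,0],[0,0,0,0,0,0],[0,0,0,0,0,0],[0,0,0,0,0,0],[0,0,0,0,0,0],[0,0,0,0,0,0],[0,0,0,0,0,0],[0,0,0,0,0,0]]' 100
python3 -m jog '[[0,0,-1,0,0,0],[0,0,-3,0,0,0],[0,0,-6,0,0,0],[0,0,-10,0,0,0],[0,0,-14,0,0,0],[0,0,-15,0,0,0],[0,0,-15,0,0,0]]'
python3 - <<'E'
from h import *
t=snap('top')
w=snap('wrist');s=snap('side')
cv2.imwrite('pics/p3.png',np.hstack([cv2.resize(w['img'],(400,300)),cv2.resize(s['img'][150:240,190:310],(400,300))]))
# key geometry nominal
O=np.array([.5055,-.0336,0])-.045*np.array([-.656,.755,0])
for th in(130.5,131,132):
  a=np.radians(th);xs=np.array([np.cos(a),np.sin(a),0]);ys=np.array([-xs[1],xs[0],0]);O=np.array([.5055,-.0336,0])-.045*xs
  for y in(.063,.021,-.021,-.063): 
    k=O-.073*xs+y*ys+[0,0,.059];print(th,y,k.round(3),'side',proj(s,k).round(1),'wrist',proj(w,k).round(1),'top',proj(t,k).round(1))
E
```

```text
time_s: 7.6
ee_pos: [0.5059, -0.0336, 0.3161]
eef_rot: [3.142, 0.0, 2.909]
force: [0.3, -0.5, -0.5]
grip_width: 0.0941
grip_force: 0.0
time_s: 8.3
ee_pos: [0.5057, -0.0336, 0.4679]
eef_rot: [3.141, 0.003, 2.909]
force: [0.2, 0.4, -0.8]
grip_width: 0.0942
grip_force: 0.0
130.5 0.063 [ 0.534 -0.164  0.059] side [263.3 221. ] wrist [169.1 216.6] top [286.5 203. ]
130.5 0.021 [ 0.566 -0.137  0.059] side [267.1 211.5] wrist [195.4 234.4] top [276.8 191.9]
130.5 -0.021 [ 0.598 -0.11   0.059] side [270.8 202.5] wrist [221.3 251.7] top [267.3 181. ]
130.5 -0.063 [ 0.63  -0.082  0.059] side [274.2 194.1] wrist [246.5 268.4] top [257.8 170.1]
131 0.063 [ 0.535 -0.164  0.059] side [263.6 220.8] wrist [169.5 217.4] top [286.4 202.6]
131 0.021 [ 0.567 -0.136  0.059] side [267.3 211.2] wrist [196.  234.9] top [276.7 191.6]
131 -0.021 [ 0.599 -0.109  0.059] side [270.8 202.3] wrist [222. 252.] top [267.  180.7]
131 -0.063 [ 0.63  -0.081  0.059] side [274.1 193.9] wrist [247.3 268.6] top [257.4 169.9]
132 0.063 [ 0.538 -0.163  0.059] side [264.2 220.4] wrist [170.4 218.9] top [286.2 201.8]
132 0.021 [ 0.569 -0.135  0.059] side [267.6 210.8] wrist [197.2 236. ] top [276.3 191. ]
132 -0.021 [ 0.6   -0.107  0.059] side [270.8 201.8] wrist [223.4 252.6] top [266.4 180.3]
132 -0.063 [ 0.631 -0.079  0.059] side [273.9 193.4] wrist [249.  268.7] top [256.6 169.7]
```

View pics/p3.png

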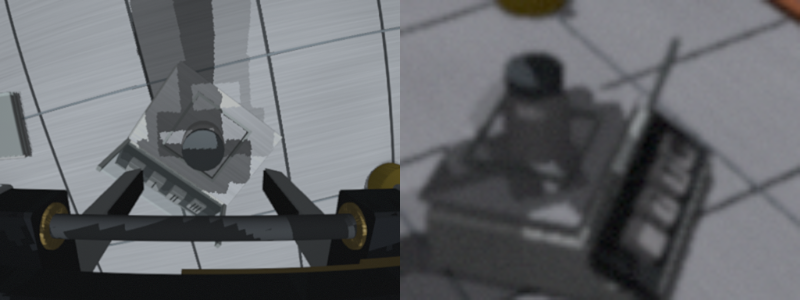

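Jar stands upright within the bay (wrist lid ≈(203,150) in the panel); keys lie where geometry predicts within ~2 px. Now the key pose.

```bash
cat >> h.py <<'E'
a=np.radians(131);xs=np.array([np.cos(a),np.sin(a),0]);ys=np.array([-xs[1],xs[0],0]);O=np.array([.5055,-.0336,0])-.045*xs
d=np.sin(np.radians(35))*xs-np.array([0,0,np.cos(np.radians(35))])
key=O-.073*xs+.021*ys+[0,0,.059]
def rot(sg): y=sg*ys; return Ro.from_matrix(np.c_[np.cross(y,d),y,d]).as_euler('xyz')
E
python3 - <<'E'
from h import *
print(key)
for sg in(1,-1):
    X=key-d*.259; X[2]=.42; print(X,rot(sg),tool(X,rot(sg)))
print(ctrl.get_obs()['qpos'])
E
```

```text
[ 0.56706606 -0.13643297  0.059     ]
[ 0.66452776 -0.24854983  0.42      ] [ 3.14159265  0.61086524 -0.85521133] [-20.407 -17.249   4.424  -0.76   -0.247  -2.421]
[ 0.66452776 -0.24854983  0.42      ] [ 3.14159265 -0.61086524  2.28638132] [-20.407 -17.249   4.424  -0.191   0.589   0.602]
[-1.38658676e-01  1.62419405e-01  1.55011127e+00 -1.05444671e-05
  1.43141987e+00 -1.47660909e+00]
```

```bash
python3 -m jog '[[-2,-1.7,0,-0.02,0.06,0.06],[-4.5,-3.8,0,-0.04,0.13,0.13],[-7.5,-6.4,0.5,-0.07,0.21,0.22],[-10.5,-9,1,-0.1,0.3,0.31],[-13.5,-11.5,2,-0.13,0.39,0.4],[-16.5,-14,3,-0.16,0.48,0.49],[-19,-16,4,-0.18,0.55,0.56],[-20.4,-17.2,4.4,-0.19,0.59,0.6]]' 0 20
python3 -m jog '[[0,0,0,0,0,0],[0,0,0,0,0,0],[0,0,0,0,0,0]]'
python3 - <<'E'
from h import *
X=key-d*.259;print(tool(X,rot(-1)),ctrl.get_obs()['qpos'])
E
```

```text
time_s: 9.25
ee_pos: [0.6657, -0.2503, 0.4178]
eef_rot: [-3.139, -0.618, 2.283]
force: [0.0, 0.1, -1.0]
grip_width: 0.0334
grip_force: 0.0
time_s: 9.55
ee_pos: [0.6645, -0.2471, 0.4225]
eef_rot: [3.14, -0.609, 2.291]
force: [0.9, 0.5, 0.1]
grip_width: 0.0094
grip_force: 0.0
[-8.7500e+00 -1.1100e-01  1.2344e+01 -1.0000e-03  2.0000e-03  4.0000e-03] [-0.43137416  0.77539727  0.80032001  0.27754119  2.11544804 -1.07405728]
```

```bash
python3 -m jog '[[-1.5,0,2.1,0,0,0],[-3.5,-0.1,4.9,0,0,0],[-5.5,-0.1,7.7,0,0,0],[-7.4,-0.1,10.4,0,0,0],[-8.4,-0.1,11.9,0,0,0],[-8.8,-0.1,12.3,0,0,0],[-8.8,-0.1,12.3,0,0,0],[-8.8,-0.1,12.3,0,0,0]]'
python3 - <<'E'
from h import *
print(tool(key-d*.259,rot(-1)))
w=snap('wrist');s=snap('side')
tip=ctrl.get_obs()['ee_pos']+d*.199
print('tip',tip,proj(s,tip),'key',proj(s,key),proj(w,key))
cv2.imwrite('pics/p4.png',np.hstack([cv2.resize(w['img'],(400,300)),cv2.resize(s['img'][160:250,210:330],(400,300),interpolation=cv2.INTER_CUBIC)]))
E
```

```text
time_s: 10.35
ee_pos: [0.6654, -0.2498, 0.273]
eef_rot: [3.139, -0.608, 2.291]
force: [0.8, 0.0, 1.2]
grip_width: 0.0003
grip_force: 0.0
[0.019 0.019 0.233 0.    0.003 0.003]
tip [ 0.59038428 -0.16374581  0.10969404] [280.42548981 199.56062563] key [267.30154264 211.24017747] [260.28636465 201.88163143]
```

View pics/p4.png

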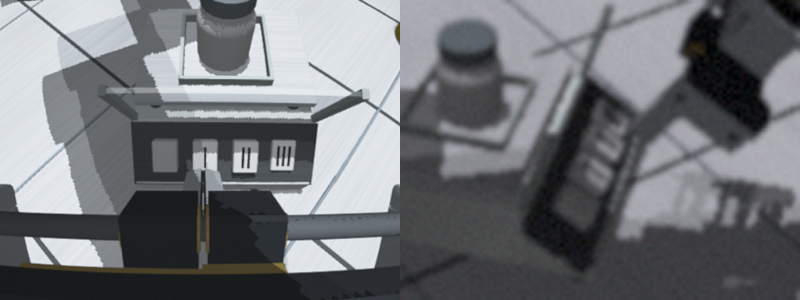

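Wrist view: jar upright in the rails at (225,50); keys off/slow/medium/fast at x=165/203/245/283, y≈155; fingers line up with the slow key. Its projected position (203,158) agrees. Advance.

```bash
python3 -m jog '[[0,0,2,0,0,0],[0,0,4,0,0,0],[0,0,5,0,0,0],[0,0,5.5,0,0,0],[0,0,5.5,0,0,0],[0,0,5.5,0,0,0]]'
python3 -m jog '[[0,0,0.2,0,0,0],[0,0,0.4,0,0,0],[0,0,0.6,0,0,0],[0,0,0.8,0,0,0],[0,0,0.8,0,0,0]]'
python3 -c "
from h import *
o=ctrl.get_obs();print(o['force']@-d,((o['ee_pos']+d*.199)-key)@d)"
```

```text
time_s: 11.05
ee_pos: [0.6447, -0.2264, 0.2268]
eef_rot: [3.14, -0.609, 2.29]
force: [0.5, -0.3, 0.1]
grip_width: 0.0005
grip_force: 0.0
time_s: 11.55
ee_pos: [0.6414, -0.2225, 0.2191]
eef_rot: [3.14, -0.61, 2.29]
force: [0.8, -1.0, 0.1]
grip_width: 0.0005
grip_force: 0.7
0.8235524550459639 0.002595616379537275
```

```bash
python3 -m jog '[[0,0,0.1,0,0,0],[0,0,0.2,0,0,0],[0,0,0.3,0,0,0],[0,0,0.3,0,0,0]]'
python3 -m jog '[[0,0,0.1,0,0,0],[0,0,0.2,0,0,0],[0,0,0.3,0,0,0],[0,0,0.3,0,0,0]]'
python3 -c "
from h import *
o=ctrl.get_obs();print(o['force']@-d,((o['ee_pos']+d*.199)-key)@d)"
```

```text
time_s: 11.95
ee_pos: [0.6402, -0.2212, 0.2165]
eef_rot: [3.141, -0.611, 2.29]
force: [-0.1, 0.4, 0.2]
grip_width: -0.0001
grip_force: 0.0
time_s: 12.35
ee_pos: [0.6394, -0.2206, 0.2161]
eef_rot: [3.139, -0.608, 2.29]
force: [1.5, -5.2, 9.7]
grip_width: 0.0003
grip_force: 5.4
10.721849277939366 0.006707960389447111
```

```bash
python3 -m jog '[[0,0,0.1,0,0,0],[0,0,0.2,0,0,0],[0,0,0.2,0,0,0]]'
python3 -c "
from h import *
o=ctrl.get_obs();print(o['force']@-d,((o['ee_pos']+d*.199)-key)@d)"
```

```text
time_s: 12.65
ee_pos: [0.6389, -0.2203, 0.2161]
eef_rot: [3.138, -0.605, 2.29]
force: [5.0, -9.4, 20.2]
grip_width: 0.0001
grip_force: 10.7
22.505197142172207 0.006984394268623422
```

Hard stop reached. Back away and look.

```bash
python3 -m jog '[[0,0,-1,0,0,0],[0,0,-3,0,0,0],[0,0,-5.5,0,0,0],[0,0,-7,0,0,0],[0,0,-7,0,0,0],[0,0,-7,0,0,0]]'
python3 - <<'E'
from h import *
w=snap('wrist');print(ctrl.get_obs()['force'])
cv2.imwrite('pics/p5.png',cv2.resize(w['img'][0:270,100:460],(800,600),interpolation=cv2.INTER_CUBIC))
E
```

```text
time_s: 13.25
ee_pos: [0.6646, -0.2492, 0.2693]
eef_rot: [3.141, -0.611, 2.289]
force: [-0.1, -0.3, -0.3]
grip_width: 0.0003
grip_force: 0.0
[-0.28351739  0.06118136 -0.1909964 ]
```

View pics/p5.png

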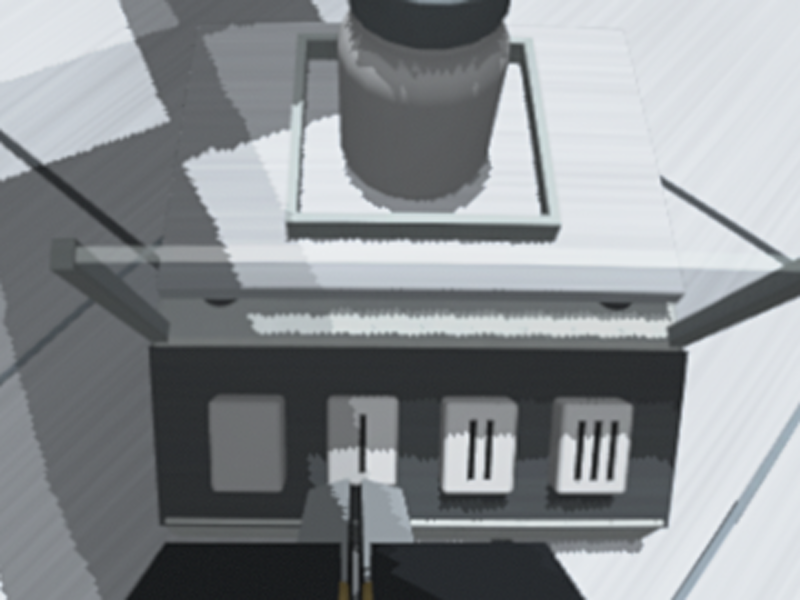

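The slow cap (x 328–398, 70 px) is now narrower than the other three (~76 px), so it is down and the others are up. The jar stands in the bay at (420,120). Back off a little more, then hand in.

```bash
python3 -m jog '[[2,0,-3,0,0,0],[4,0,-5.5,0,0,0],[5,0,-7,0,0,0],[5,0,-7,0,0,0],[5,0,-7,0,0,0],[5,0,-7,0,0,0]]' && python3 -c "
from station import ctrl
print(ctrl.hand_in())"
```

```text
time_s: 13.9
ee_pos: [0.6641, -0.2487, 0.3538]
eef_rot: [-3.141, -0.613, 2.289]
force: [0.0, -0.1, -0.4]
grip_width: 0.0005
grip_force: 0.0
the job is handed in; nothing more can be done
None
```

I set the jar down upright in the bay, then pressed the slow key to its stop; in the last picture it is down and the other three keys are up. I backed the hand clear without going near the tub, lids or sprayer, and handed in at about 14 s; the hand-in returned no verdict.

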